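# Bed the stepping stones of a model garden path

## Task

The stones of the model's garden path are freshly set but still stand proud: trace the path with your fingertips from the blue gate to the cottage door, slowly and gently pressing each of the four stones in turn straight down until it is fully bedded. From the first stone to the last keep the fingertips low over the path (no more than about 5 cm above the stones), pull no stone out, and leave the figures and everything else as they stand.

Things in the scene. Friction and masses are not known exactly. Their poses are not given: they have to be found in the camera images.
- stone1_top (a point): centre of the flat top of the first stepping stone from the gate (nearest the blue gate): a pale round slab 32 mm in diameter in a dark grey mortar bed (disc 46 mm in diameter, 5 mm thick). z axis up; moves with the stone. At the start the top stands 8 to 12 mm above its mortar; fully down, 2 mm above it (25 mm above the table top)
- stone1 (a joint): how deep the first stone is bedded, in m: starts between -0.002 and 0.002, grows as it is pressed straight down, 0.008 is fully down against a hard stop; below -0.005 it has been pulled out. It resists with about 2.5 N; meeting the stop slower than 30 mm/s is gentle, a fast jab is not. It does not spring back and stays where it is left
- stone2_top (a point): centre of the flat top of the second stepping stone from the gate: a pale round slab 32 mm in diameter in a dark grey mortar bed (disc 46 mm in diameter, 5 mm thick). z axis up; moves with the stone. At the start the top stands 8 to 12 mm above its mortar; fully down, 2 mm above it (25 mm above the table top)
- stone2 (a joint): how deep the second stone is bedded, in m: starts between -0.002 and 0.002, grows as it is pressed straight down, 0.008 is fully down against a hard stop; below -0.005 it has been pulled out. It resists with about 2.5 N; meeting the stop slower than 30 mm/s is gentle, a fast jab is not. It does not spring back and stays where it is left
- stone3_top (a point): centre of the flat top of the third stepping stone from the gate: a pale round slab 32 mm in diameter in a dark grey mortar bed (disc 46 mm in diameter, 5 mm thick). z axis up; moves with the stone. At the start the top stands 8 to 12 mm above its mortar; fully down, 2 mm above it (25 mm above the table top)
- stone3 (a joint): how deep the third stone is bedded, in m: starts between -0.002 and 0.002, grows as it is pressed straight down, 0.008 is fully down against a hard stop; below -0.005 it has been pulled out. It resists with about 2.5 N; meeting the stop slower than 30 mm/s is gentle, a fast jab is not. It does not spring back and stays where it is left
- stone4_top (a point): centre of the flat top of the fourth stepping stone from the gate (nearest the cottage door): a pale round slab 32 mm in diameter in a dark grey mortar bed (disc 46 mm in diameter, 5 mm thick). z axis up; moves with the stone. At the start the top stands 8 to 12 mm above its mortar; fully down, 2 mm above it (25 mm above the table top)
- stone4 (a joint): how deep the fourth stone is bedded, in m: starts between -0.002 and 0.002, grows as it is pressed straight down, 0.008 is fully down against a hard stop; below -0.005 it has been pulled out. It resists with about 2.5 N; meeting the stop slower than 30 mm/s is gentle, a fast jab is not. It does not spring back and stays where it is left
- diorama: the round model landscape fixed to the table: a plywood disc 430 mm in diameter and 18 mm thick with green grass; origin at the centre of its underside; the path runs along its own +y axis from gate to cottage. Trees, rocks, a brick well, gate and cottage are fixed to it, none higher than 105 mm above the table; no fixed thing lies within 50 mm of a stone's centre
- gate (a point): the foot of the blue garden gate, midway between its two posts (92 mm apart, crossbar at 84 mm above the table), where the path begins. The four stones follow about 55 mm apart, each up to 15 mm to either side of the straight line from gate to door
- cottage_door (a point): the foot of the brown door of the red-roofed cottage (94 mm wide, about 100 mm to its chimney top above the table), where the path ends
- shepherd: loose blue figure, 46 mm tall, 26 mm foot, standing on the landscape beside the path, at least 55 mm from its middle line (to its near side); origin at the centre of its underside. To be left alone
- woman: loose red figure, 44 mm tall, 26 mm foot, standing on the landscape beside the path, at least 55 mm from its middle line (to its near side); origin at the centre of its underside. To be left alone
- sheep: loose small white sheep with a black head on a green foot plate 34 x 18 mm, 31 mm tall, standing on the landscape beside the path, at least 55 mm from its middle line (to its near side); origin at the centre of its underside. To be left alone
- barrel: loose wooden barrel, 26 mm tall, 24 mm in diameter, standing on the landscape beside the path, at least 55 mm from its middle line (to its near side); origin at the centre of its underside. To be left alone
- glue_bottle: loose white glue bottle with an orange cap, 48 mm in diameter, 130 mm tall; origin at the centre of its underside. Stands on the table beside the landscape; to be left alone
- paint_jar: loose paint jar with a green cap, 54 mm in diameter, 55 mm tall; origin at the centre of its underside. Stands on the table beside the landscape; to be left alone
- bowl: loose white bowl, 110 mm in diameter, 35 mm tall; origin at the centre of its underside. Stands on the table beside the landscape; to be left alone
- brush: loose brush, 190 mm long, lying on the table; origin on its underside, along its own x axis. Stands on the table beside the landscape; to be left alone

How it is judged:
On the way, in this order (a step that is already met when the one before it is completed fails the run):
1. the first stone from the gate is pressed down, those after it not yet (value of joint stone1 above 0.0055 m and value of joint each of stone2, stone3, stone4 below 0.0055 m), for 0.1 s.
2. the second stone from the gate is pressed down, those after it not yet (value of joint stone2 above 0.0055 m and value of joint each of stone3, stone4 below 0.0055 m), for 0.1 s.
3. the third stone from the gate is pressed down, those after it not yet (value of joint stone3 above 0.0055 m and value of joint stone4 below 0.0055 m), for 0.1 s.
4. the fourth stone from the gate is pressed down, those after it not yet (value of joint stone4 above 0.0055 m), for 0.1 s.
At the end, for the whole second after the job is handed in: all four stones are within 2.5 mm of fully down (joint above 0.0055), pressed in order from gate to cottage; figures, sheep and barrel stand within 12 mm of where they were and upright (within 0.3 rad), the bottle, jar, bowl and brush within 20 mm (value of joint each of stone1, stone2, stone3, stone4 above 0.0055 m and distance of each of shepherd, woman, sheep, barrel from where it was at the start of the episode below 0.012 m and angle between each of shepherd, woman, sheep, barrel's own z axis and vertical below 0.3 rad and distance of each of glue_bottle, paint_jar, bowl, brush from where it was at the start of the episode below 0.02 m); the robot touches nothing.
It fails at once if a stone is pulled up out of its bed by more than 5 mm (value of joint any of stone1, stone2, stone3, stone4 below -0.005 m).
It fails at once if a stone is pressed roughly (more than 90 N at any instant) (contact force between any of stone1, stone2, stone3, stone4 and anything else above 90 N).
It fails at once if between the first stone and the last the hand leaves the path: grasp point more than 120 mm above the table, or more than 80 mm to the side of every stone (value of joint stone1 above 0.0055 m and value of joint stone4 below 0.0055 m and (height (world z) of the grasp point above 0.12 m or (horizontal distance between the grasp point and stone1_top above 0.08 m and horizontal distance between the grasp point and stone2_top above 0.08 m and horizontal distance between the grasp point and stone3_top above 0.08 m and horizontal distance between the grasp point and stone4_top above 0.08 m))).
It fails at once if a figure, the sheep or the barrel is moved more than 12 mm, lifted or tipped over (distance of any of shepherd, woman, sheep, barrel from where it was at the start of the episode above 0.012 m or angle between any of shepherd, woman, sheep, barrel's own z axis and vertical above 0.3 rad).
It fails at once if the bottle, jar, bowl or brush is moved more than 20 mm (distance of any of glue_bottle, paint_jar, bowl, brush from where it was at the start of the episode above 0.02 m).
It also fails if it takes over 48 s, if anything falls off the work surface, if the arm or the gripper's body presses on something with over 40 N, if the wrist force passes 120 N, or if a joint passes its speed limit or range.

## Robot

A 7-joint arm with a two-finger parallel gripper is mounted at the origin on the work surface. World frame = base frame: x ahead of the robot, y to its left, z up, the work surface at z = 0. Lengths are in m, angles in rad, forces in N, time in s.
With the tool pointing down it reaches from about 0.425 to 0.875 m from the base axis. Payload 4.7 kg.
Tool frame: the origin (TCP) lies on the centre line of the jaws, within the pads' length; the fingertips stand 19 mm ahead of it and the grasp point (between the pads) is the TCP; x points along the fingers, z is the direction in which the jaws open and shut, and the axes are right-handed (so a half turn about x gives the same grasp; the last joint's range is limited). The gripper opens to 87 mm and grips with 3 to 60 N. Pads are 19 mm wide; open, the fingers measure 117 mm over their backs; the gripper's body (75 mm by 190 mm) begins 51 mm behind the grasp point.
Start: joints at [-1.199, 0.321, -0.07, 1.45, 0.023, 1.371, -0.057], TCP at [0.228, 0.609, 0.242] pointing down, gripper open.
Joint ranges: [-2.86, 2.86], [-0.3, 2.09], [-1.38, 1.24], [0.06, 2.45], [-1.56, 4.7], [0.09, 2.05], [-2.69, 2.69]. Speed limits (rad/s): [2.57, 2.57, 3.14, 3.14, 3.14, 3.14, 3.14].

## Interface

Orientations are given as a rotation vector (axis times angle).
In Python, from bench import get_state, get_image, camera_info, close_job gives the robot as it stands.
- The arm moves only by the tool jog_arm, never from a script. Its argument "targets" is a list of rows, each a list of 7 numbers: the turn, a rotation vector about the tool's x, y, z in degrees, then the shift along the tool's x, y, z in cm, then the finger opening in cm, from 0 to 8.7. In form: [[wx, wy, wz, tx, ty, tz, jaw], ...]. A call has 1 to 10 rows; each row shifts and turns the commanded pose from where the row before left it, along the tool's axes as they then stand; what a row does not reach is not made up. A row lasts 1/8 s, in which the tool goes at most 62.5 mm and 10.7 degrees, less where a joint would pass 70% of its speed; a pose out of reach is approached as far as the arm can. A call is refused whole if a number of a shift passes 6.25 or a number of a turn 10.7, either way. A call with a gripper value outside its range is refused whole. The fingers move at their own pace and stop on an object; "squeeze" is the grip in N (left out, the last holds). Time passes only in rows, so rows that do not move let the fingers close. It gives the time, the measured TCP pose, the force and the opening at its end, in the units of the state.
- get_state(): the state, without advancing time (a new reading comes with each control period).
- get_image(name): name is "scene" or "top" or "wrist"; returns (picture, depth): 400x640x3 uint8, red, green, blue; 400x640 float32, m along the optical axis (not along the pixel's ray), 0 where there is no reading.
- camera_info(name): a dict with "intrinsics" (3x3 intrinsics, pixels), "world_from_camera" (4x4, takes a point from camera to world coordinates); the wrist camera has in their place "mount" (4x4, takes a point from camera to tool coordinates, whose origin is the TCP and whose axes are the tool frame's). Camera axes: x right, y up, looking along -z (the intrinsics and any distortion apply to the point x, -y, -z); pixel columns grow to the right and rows downward; lengths in m; the calibration is good to about 2 mm. A picture is of the moment at which its call begins: read the wrist's pose just before it. camera_info takes no time and is no camera call.
- close_job(): hands the job in, once; it reports no verdict.
The state is a dict: "time": time; "joint_positions": joint angles; "qd": joint speeds; "joint_torque": joint torques, N m; "position": TCP position; "tool_rot": TCP orientation; "ft_force": force on the tool from outside, world axes, zero at the start; "torque": the same for the moment, N m; "grip_width": opening from 0.0 (shut) to 1.0 (fully open).
Only numpy, scipy, OpenCV 4.12 (cv2) and the standard library are available. Lean on these libraries where they do the work, as an engineer would, in place of code of your own. Each camera call takes 0.05 s, during which the arm holds its last target.

## Working session

There is one attempt and no reset: what is moved stays moved. The work goes in short steps, Python scripts to look and compute and a tool call to move; the robot and the scene stay as the last step left them, time stands still between calls to the robot, and variables do not carry over. Pictures are saved under pics/ and viewed, and the job is handed in when it is done.

Besides the shell and the picture viewer there is one more tool, called after "Emit:" as name(argument=value, ...) on one line, values as JSON. jog_arm: Moves the arm, as the interface text tells. Its arguments: {"type":"object","properties":{"targets":{"type":"array"},"squeeze":{"type":"number"}},"required":["targets"]}

```bash
mkdir -p pics; python3 - <<'E'
from bench import *
import cv2,numpy as np
s=get_state();print({k:np.round(v,3) for k,v in s.items()})
for n in ["scene","top"]:
    im,d=get_image(n);cv2.imwrite(f"pics/{n}0.png",im[:,:,::-1]);np.savez(f"{n}0.npz",im=im,d=d)
    print(n,camera_info(n))
print(camera_info("wrist"))
E
```

```text
{'time': np.float64(0.0), 'joint_positions': array([-1.199,  0.322, -0.07 ,  1.452,  0.023,  1.371, -0.057]), 'qd': array([-0.001, -0.   , -0.001, -0.001, -0.001,  0.001,  0.001]), 'joint_torque': array([-0.0000e+00, -4.9131e+01, -4.0400e-01, -3.1253e+01, -6.4000e-02,
        4.4000e-02,  0.0000e+00]), 'position': array([0.227, 0.608, 0.24 ]), 'tool_rot': array([-0.943,  1.359,  0.941]), 'ft_force': array([ 0.201, -0.471,  0.379]), 'torque': array([ 0.034, -0.005, -0.005]), 'grip_width': np.float64(0.999)}
scene {'intrinsics': array([[468.09882613,   0.        , 323.95268584],
       [  0.        , 468.09882613, 199.93238977],
       [  0.        ,   0.        ,   1.        ]]), 'world_from_camera': array([[-0.53890058, -0.58813249,  0.60306413,  1.37330487],
       [ 0.84236429, -0.37873875,  0.38337887,  0.53513183],
       [ 0.00292618,  0.71460278,  0.69952434,  1.00780654],
       [ 0.        ,  0.        ,  0.        ,  1.        ]])}
top {'intrinsics': array([[444.79954761,   0.        , 320.52935757],
       [  0.        , 444.79954761, 192.00665189],
       [  0.        ,   0.        ,   1.        ]]), 'world_from_camera': array([[-0.01989965,  0.98736436, -0.15721203,  0.36138872],
       [-0.99960191, -0.02279378, -0.01662746, -0.01908169],
       [-0.02000082,  0.15681857,  0.98742489,  1.21833068],
       [ 0.        ,  0.        ,  0.        ,  1.        ]])}
{'intrinsics': array([[284.90874758,   0.        , 320.19487885],
       [  0.        , 284.90874758, 197.6465014 ],
       [  0.        ,   0.        ,   1.        ]]), 'mount': array([[-4.27214688e-04,  2.61041244e-01, -9.65327554e-01,
        -1.43242240e-01],
       [ 7.24705015e-05,  9.65327647e-01,  2.61041238e-01,
         7.20098294e-02],
       [ 9.99999906e-01,  4.15628790e-05, -4.31319940e-04,
        -1.32981390e-03],
       [ 0.00000000e+00,  0.00000000e+00,  0.00000000e+00,
         1.00000000e+00]])}
```

View pics/scene0.png

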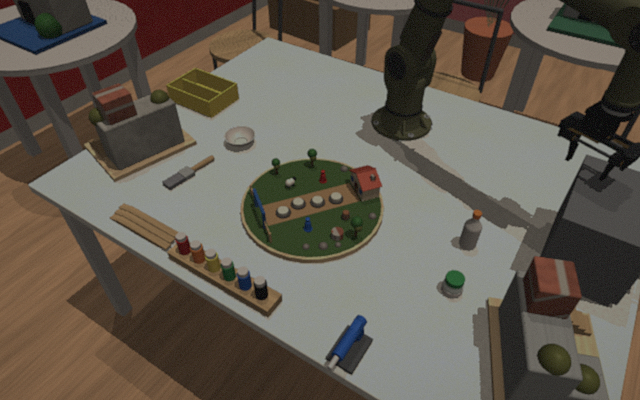

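View pics/top0.png

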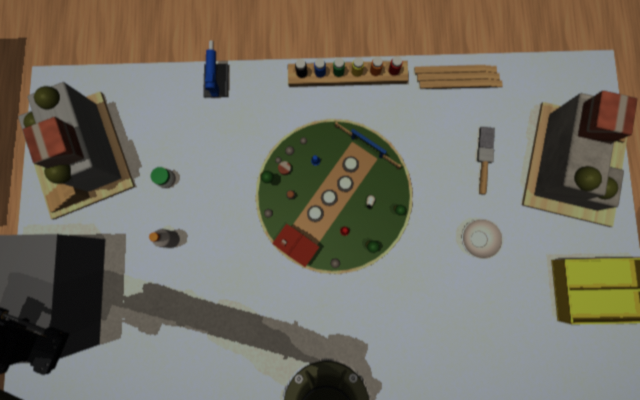

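The scene view shows the diorama at about (312,205), with the gate on the left at (260,212), the cottage at (366,183) and four pale stones at (283,211) to (336,197). In the top view the gate is at (368,143), the stones run from (351,164) to (316,213), and the cottage is at (297,245).

```bash
cat > h.py <<'E'
import numpy as np,cv2
from scipy.spatial.transform import Rotation as R
from bench import *
def ray(ci,uv,T=None):
    K=ci["intrinsics"];T=ci["world_from_camera"] if T is None else T
    p=np.linalg.inv(K)@np.array([uv[0],uv[1],1.]);d=T[:3,:3]@np.array([p[0],-p[1],-1.]);return T[:3,3],d
def onplane(ci,uv,z,T=None):
    o,d=ray(ci,uv,T);return o+d*(z-o[2])/d[2]
def atdepth(ci,uv,dep,T=None):
    o,d=ray(ci,uv,T);return o+d*dep
E
python3 - <<'E'
from h import *
rays={}
for n,roi in [("top",(260,120,410,270)),("scene",(240,155,385,255))]:
    z=np.load(n+"0.npz");im,d=z["im"],z["d"];ci=camera_info(n)
    hsv=cv2.cvtColor(im,cv2.COLOR_RGB2HSV)
    m=((hsv[...,1]<75)&(hsv[...,2]>100)).astype(np.uint8)
    x0,y0,x1,y1=roi;k=np.zeros_like(m);k[y0:y1,x0:x1]=1;m&=k
    nn,l,st,c=cv2.connectedComponentsWithStats(m)
    for i in range(1,nn):
        if st[i,4]>15:
            dd=d[l==i];dd=dd[dd>0]
            print(n,c[i].round(1),st[i],"z.031",onplane(ci,c[i],.031).round(4),"dep",atdepth(ci,c[i],np.median(dd)).round(4) if len(dd) else None)
    cv2.imwrite(f"pics/{n}_z.png",cv2.resize(im[y0:y1,x0:x1,::-1],None,fx=4,fy=4,interpolation=cv2.INTER_CUBIC))
E
```

```text
top [276.4 134. ] [ 260  120   64   53 1066] z.031 [0.7158 0.1199 0.031 ] dep [ 0.7255  0.1237 -0.0016]
top [392.1 135. ] [ 342  120   68   58 1164] z.031 [ 0.7047 -0.1992  0.031 ] dep [ 0.7139 -0.2041 -0.001 ]
top [350.3 163.1] [345 158  11  11 101] z.031 [ 0.6285 -0.0818  0.031 ] dep [ 0.6281 -0.0817  0.0324]
top [284.9 164.9] [280 162  10   8  38] z.031 [0.6276 0.0967 0.031 ] dep [0.6259 0.0959 0.0388]
top [345.  182.6] [340 177  11  12 105] z.031 [ 0.5746 -0.0658  0.031 ] dep [ 0.5745 -0.0657  0.0317]
top [328.9 196.7] [324 191  11  12 107] z.031 [ 0.5371 -0.0213  0.031 ] dep [ 0.5369 -0.0213  0.0321]
top [370.2 199.8] [367 196   8   9  55] z.031 [ 0.526  -0.1322  0.031 ] dep [ 0.524  -0.1308  0.0454]
top [314.5 212.6] [309 207  12  12 113] z.031 [0.4947 0.0181 0.031 ] dep [0.4944 0.018  0.0336]
top [394.8 254.1] [358 214  52  56 997] z.031 [ 0.3802 -0.1914  0.031 ] dep [ 0.3806 -0.1957  0.0016]
top [273.7 255.5] [260 220  50  50 878] z.031 [0.3831 0.1283 0.031 ] dep [0.3836 0.132  0.001 ]
scene [256.6 188.7] [ 240  155   70  100 1506] z.031 [ 0.6013 -0.1999  0.031 ] dep [ 0.5462 -0.2524 -0.0387]
scene [367.  194.4] [ 316  155   69  100 1369] z.031 [0.4405 0.0961 0.031 ] dep [ 0.3617  0.0591 -0.0515]
scene [289.5 181. ] [286 178   8   7  42] z.031 [ 0.5185 -0.1357  0.031 ] dep [ 0.529  -0.1275  0.0431]
scene [335.7 195.5] [331 192  11   8  65] z.031 [0.4961 0.0193 0.031 ] dep [0.4983 0.0206 0.0335]
scene [297.9 200.9] [293 197  11   8  65] z.031 [ 0.5767 -0.0631  0.031 ] dep [ 0.5774 -0.0626  0.0318]
scene [317.1 199.1] [312 196  11   8  66] z.031 [ 0.5393 -0.0193  0.031 ] dep [ 0.5405 -0.0185  0.0324]
scene [282.6 209.5] [278 206  10   8  69] z.031 [ 0.6302 -0.0804  0.031 ] dep [ 0.6307 -0.08    0.0316]
scene [335.  231.7] [332 228   7   8  34] z.031 [0.6211 0.094  0.031 ] dep [0.6276 0.0978 0.0395]
```

```bash
sleep 1
```

```text
(no output)
```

View pics/top_z.png

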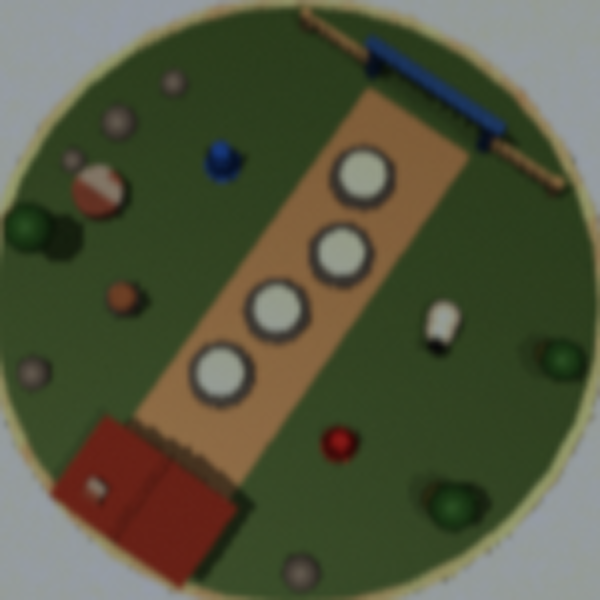

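View pics/scene_z.png

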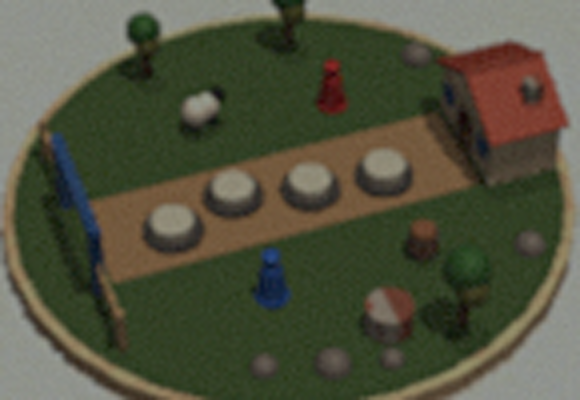

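```bash
python3 - <<'E'
from h import *
s=get_state();M=R.from_rotvec(s["tool_rot"]).as_matrix();print(M.round(3))
for sg in(1,-1):
    z=sg*np.array([.6,.8,0]);x=np.array([0,0,-1.]);G=np.c_[x,np.cross(z,x),z]
    print(sg,np.degrees(R.from_matrix(M.T@G).as_rotvec()).round(1), "y",G[:,1])
ci=camera_info("top");z=np.load("top0.npz");d=z["d"]
v,u=np.mgrid[0:400,0:640]
K=ci["intrinsics"];P=np.stack([(u-K[0,2])/K[0,0],-(v-K[1,2])/K[1,1],-np.ones_like(d)],-1)*d[...,None]
W=P@ci["world_from_camera"][:3,:3].T+ci["world_from_camera"][:3,3]
for yl in np.arange(-.3,.8,.1):
    r=[]
    for xl in np.arange(.0,1.,.1):
        k=(W[...,1]>yl)&(W[...,1]<yl+.1)&(W[...,0]>xl)&(W[...,0]<xl+.1)&(d>0)
        r.append(round(float(W[k][:,2].max()),3) if k.any() else None)
    print(round(yl,1),r)
for n in[(297,245),(316,160),(345,231),(400,210),(374,246),(267,177),(368,143)]: print(n,W[n[1],n[0]].round(3))
E
```

```text
[[-0.001 -0.937  0.35 ]
 [-0.002  0.35   0.937]
 [-1.    -0.    -0.002]]
1 [16.4 -0.1  0. ] y [-0.8  0.6  0. ]
-1 [-1.636e+02 -0.000e+00 -1.000e-01] y [ 0.8 -0.6  0. ]
-0.3 [0.007, 0.008, 0.009, 0.007, 0.08, 0.074, 0.055, 0.007, 0.097, 0.094]
-0.2 [0.017, 0.007, 0.007, 0.089, 0.088, 0.07, 0.089, 0.023, 0.096, 0.096]
-0.1 [0.171, 0.017, 0.007, 0.031, 0.064, 0.039, 0.09, 0.089, 0.097, 0.094]
0.0 [0.212, 0.018, 0.007, 0.101, 0.1, 0.048, 0.067, 0.028, 0.097, 0.095]
0.1 [0.014, 0.007, 0.007, 0.086, 0.097, 0.094, 0.083, 0.022, 0.009, 0.006]
0.2 [0.008, 0.007, 0.008, 0.007, 0.007, 0.008, 0.006, 0.007, 0.088, 0.084]
0.3 [0.006, 0.632, 0.64, 0.008, 0.099, 0.007, 0.007, 0.008, 0.085, 0.082]
0.4 [0.007, 0.007, 0.631, 0.007, 0.134, 0.059, 0.061, 0.005, 0.007, 0.006]
0.5 [0.006, 0.393, 0.403, 0.226, 0.224, 0.179, 0.258, 0.247, 0.006, 0.007]
0.6 [0.007, 0.222, 0.354, 0.225, 0.224, 0.255, 0.26, 0.254, 0.195, 0.007]
0.7 [0.007, 0.006, 0.223, 0.225, 0.223, 0.064, 0.104, 0.177, 0.007, 0.005]
(297, 245) [0.407 0.062 0.093]
(316, 160) [0.634 0.011 0.054]
(345, 231) [ 0.442 -0.061  0.061]
(400, 210) [ 0.492 -0.204  0.075]
(374, 246) [ 0.401 -0.132  0.085]
(267, 177) [0.584 0.138 0.088]
(368, 143) [ 0.67  -0.127  0.081]
```

Emit:
jog_arm(targets=[[0,0,0,-1,0,0,8.7],[0,0,0,-2,0,0,6],[0,0,0,-3,0,0,0],[0,0,0,-3,0,0,0],[8.2,0,0,0,0,0,0],[8.2,0,0,0,0,0,0],[0,0,0,0,0,0,0]], squeeze=20)

```text
time: 0.98
position: [0.2277, 0.6091, 0.3333]
tool_rot: [-0.723, 1.445, 0.725]
ft_force: [0.1, -0.2, 0.7]
grip_width: 0.402
```

Emit:
jog_arm(targets=[[0,0,0,0,-2,-0.8,0],[0,0,0,0,-4,-1.7,0],[0,0,0,0,-4,-1.7,0],[0,0,0,0,-4,-1.7,0],[0,0,0,0,-4,-1.7,0],[0,0,0,0,-4,-1.7,0],[0,0,0,0,-4,-1.7,0],[0,0,0,0,-4,-1.7,0],[0,0,0,0,-4,-1.7,0],[0,0,0,0,-4,-1.7,0]])

```text
time: 2.22
position: [0.4355, 0.2488, 0.3321]
tool_rot: [-0.723, 1.446, 0.724]
ft_force: [0.9, 0.0, -0.3]
grip_width: 0.006
```

Emit:
jog_arm(targets=[[0,0,0,0,-4,-1.7,0],[0,0,0,0,-4,-1.7,0],[0,0,0,0,-4,-1.7,0],[0,0,0,0,-4,-1.7,0],[0,0,0,0,-4,-1.7,0],[0,0,0,0,-4,-1.7,0],[0,0,0,0,-4,-1.7,0],[0,0,0,0,-2,-1,0],[0,0,0,0,0,0,0],[0,0,0,0,0,0,0]])

```text
time: 3.48
position: [0.5967, -0.0308, 0.3317]
tool_rot: [-0.723, 1.446, 0.725]
ft_force: [-0.4, -0.4, 0.4]
grip_width: 0.006
```

```bash
cat > w.py <<'E'
from h import *
import sys
s=get_state();im,d=get_image("wrist");cv2.imwrite(f"pics/w{sys.argv[1]}.png",im[:,:,::-1])
T=np.eye(4);T[:3,:3]=R.from_rotvec(s["tool_rot"]).as_matrix();T[:3,3]=s["position"]
ci=camera_info("wrist");T=T@ci["mount"]
hsv=cv2.cvtColor(im,cv2.COLOR_RGB2HSV)
m=((hsv[...,1]<75)&(hsv[...,2]>100)).astype(np.uint8)
nn,l,st,c=cv2.connectedComponentsWithStats(m)
for i in range(1,nn):
    if 100<st[i,4]<6000:
        dd=d[l==i];dd=dd[dd>0]
        print(c[i].round(1),st[i],onplane(ci,c[i],.031,T).round(4),atdepth(ci,c[i],np.median(dd),T).round(4) if len(dd) else None)
E
python3 w.py 1
```

```text
[221.1  35.5] [213  27  17  18 236] [ 0.3634 -0.0306  0.031 ] [ 0.3622 -0.0308  0.028 ]
[379.2  37.8] [372  30  15  16 180] [0.4983 0.1449 0.031 ] [0.498  0.146  0.0276]
[306.4  92.5] [292  78  30  31 662] [0.4945 0.0191 0.031 ] [0.4945 0.019  0.0313]
[303.5 132.1] [290 118  28  29 596] [ 0.5367 -0.019   0.031 ] [ 0.5367 -0.019   0.0303]
[406.3 133.6] [389 129  33  12 239] [0.6324 0.105  0.031 ] [0.6306 0.1032 0.0392]
[409.1 160. ] [402 153  15  15 157] [0.669  0.0868 0.031 ] [0.6698 0.0873 0.0282]
[295.6 167.9] [282 155  28  27 499] [ 0.5727 -0.0624  0.031 ] [ 0.5728 -0.0627  0.0293]
[241.6 170. ] [234 161  16  18 210] [ 0.5244 -0.1324  0.031 ] [ 0.5248 -0.1278  0.0451]
[564.2 192.6] [553 170  26  49 155] [0.8632 0.2585 0.031 ] [0.8766 0.2687 0.0127]
[307.9 202.2] [298 193  21  20 237] [ 0.6287 -0.081   0.031 ] [ 0.6284 -0.0807  0.0324]
[629.5 239.3] [613 231  27  18 246] [1.0047 0.3125 0.031 ] [ 1.7582  0.8002 -0.6867]
[176.9 266.4] [147 258  51  19 629] [ 0.5847 -0.3319  0.031 ] [ 0.5463 -0.0472  0.3999]
[491.1 267.1] [ 443  260  104   15 1094] [0.9111 0.1013 0.031 ] [0.6013 0.026  0.4002]
[117.4 297. ] [102 278  37  38 870] [ 0.5647 -0.459   0.031 ] [ 5.665e-01 -4.922e-01 -4.000e-04]
[171.9 290.3] [ 135  278   68   27 1523] [ 0.6131 -0.3719  0.031 ] [ 6.182e-01 -3.983e-01  3.000e-04]
[515.9 303.3] [485 284  52  31 678] [1.0023 0.1028 0.031 ] [ 1.7734  0.256  -0.7072]
[477.5 295.4] [468 286  20  19 247] [0.9466 0.0556 0.031 ] [0.8914 0.0495 0.0911]
```

View pics/w1.png

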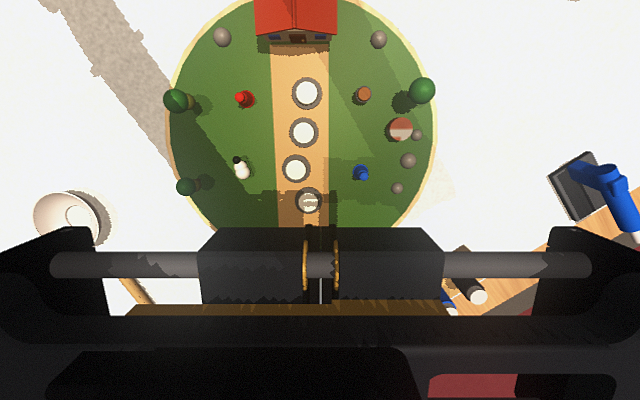

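The wrist view shows the four stones at (306,92), (304,132), (296,168) and (308,202). Their positions agree with the other two cameras to 2–3 mm, and the heights of about 31 mm are right. I'm moving over stone 1 now.

Emit:
jog_arm(targets=[[0,0,0,0,-1.4,-0.5,0],[0,0,0,0,-1.4,-0.5,0],[0,0,0,1,-1.4,-0.5,0],[0,0,0,2.5,-1.4,-0.6,0],[0,0,0,2.5,0,0,0],[0,0,0,3,0,0,0],[0,0,0,3,0,0,0],[0,0,0,3,0,0,0],[0,0,0,3,0,0,0],[0,0,0,3,0,0,0]])

```text
time: 4.78
position: [0.6294, -0.0828, 0.1196]
tool_rot: [-0.723, 1.448, 0.723]
ft_force: [-0.1, 0.5, -0.1]
grip_width: 0.006
```

Emit:
jog_arm(targets=[[0,0,0,2,0,0,0],[0,0,0,1.5,0,0,0],[0,0,0,1,0,0,0],[0,0,0,0.5,0,0,0],[0,0,0,0,0,0,0],[0,0,0,0,0,0,0]])

```text
time: 5.52
position: [0.6301, -0.0818, 0.0723]
tool_rot: [-0.723, 1.446, 0.723]
ft_force: [-0.3, -0.4, -0.1]
grip_width: 0.003
```

Emit:
jog_arm(targets=[[0,0,0,0.6,0,0,0],[0,0,0,0.6,0,0,0],[0,0,0,0.2,0,0,0],[0,0,0,0.2,0,0,0],[0,0,0,0.2,0,0,0],[0,0,0,0.15,0,0,0],[0,0,0,0.15,0,0,0],[0,0,0,0.15,0,0,0]])

```text
time: 6.52
position: [0.6296, -0.0818, 0.0493]
tool_rot: [-0.723, 1.447, 0.723]
ft_force: [-1.0, 0.9, 3.0]
grip_width: 0.008
```

Emit:
jog_arm(targets=[[0,0,0,0.15,0,0,0],[0,0,0,0.15,0,0,0],[0,0,0,0.1,0,0,0],[0,0,0,0,0,0,0]])

```text
time: 7.02
position: [0.6296, -0.0817, 0.0449]
tool_rot: [-0.723, 1.447, 0.723]
ft_force: [1.0, -0.2, 1.8]
grip_width: 0.006
```

Emit:
jog_arm(targets=[[0,0,0,0.1,0,0,0],[0,0,0,0.05,0,0,0],[0,0,0,0,0,0,0]])

```text
time: 7.4
position: [0.6296, -0.0818, 0.0445]
tool_rot: [-0.723, 1.447, 0.723]
ft_force: [-2.3, -0.5, 7.5]
grip_width: 0.009
```

Emit:
jog_arm(targets=[[0,0,0,0.1,0,0,0],[0,0,0,0,0,0,0]])

```text
time: 7.65
position: [0.6296, -0.0818, 0.0444]
tool_rot: [-0.722, 1.447, 0.724]
ft_force: [-5.1, 0.7, 12.1]
grip_width: 0.006
```

Stone 1 is on its stop: z held at 0.0444 while the force rose to 12 N. Next is stone 2.

Emit:
jog_arm(targets=[[0,0,0,-0.5,0,0,0],[0,0,0,-1,0,0,0],[0,0,0,-0.8,0,0,0],[0,0,0,0,1.4,-0.5,0],[0,0,0,0,1.4,-0.5,0],[0,0,0,0,1.4,-0.4,0],[0,0,0,0,1.4,-0.4,0],[0,0,0,0,0,0,0],[0,0,0,0.5,0,0,0],[0,0,0,0,0,0,0]])

```text
time: 8.9
position: [0.574, -0.0627, 0.0601]
tool_rot: [-0.723, 1.448, 0.723]
ft_force: [-0.7, 0.5, -0.0]
grip_width: 0.002
```

Emit:
jog_arm(targets=[[0,0,0,0.3,0,0,0],[0,0,0,0.2,0,0,0],[0,0,0,0.15,0,0,0],[0,0,0,0.15,0,0,0],[0,0,0,0.15,0,0,0],[0,0,0,0.15,0,0,0],[0,0,0,0.15,0,0,0],[0,0,0,0.15,0,0,0],[0,0,0,0.1,0,0,0],[0,0,0,0,0,0,0]])

```text
time: 10.15
position: [0.574, -0.0625, 0.0454]
tool_rot: [-0.723, 1.447, 0.723]
ft_force: [-0.2, -0.5, 0.1]
grip_width: 0.005
```

Emit:
jog_arm(targets=[[0,0,0,0.1,0,0,0],[0,0,0,0.1,0,0,0],[0,0,0,0,0,0,0]])

```text
time: 10.52
position: [0.574, -0.0626, 0.0444]
tool_rot: [-0.723, 1.447, 0.723]
ft_force: [-3.3, 0.2, 7.9]
grip_width: 0.005
```

Emit:
jog_arm(targets=[[0,0,0,-0.5,0,0,0],[0,0,0,-1,0,0,0],[0,0,0,-0.7,0,0,0],[0,0,0,0,1.4,0.3,0],[0,0,0,0,1.4,0.3,0],[0,0,0,0,1.4,0.3,0],[0,0,0,0,1.3,0.3,0],[0,0,0,0,0,0,0],[0,0,0,0.5,0,0,0],[0,0,0,0,0,0,0]])

```text
time: 11.78
position: [0.537, -0.0205, 0.0601]
tool_rot: [-0.723, 1.448, 0.722]
ft_force: [0.2, 0.0, 0.6]
grip_width: 0.004
```

Emit:
jog_arm(targets=[[0,0,0,0.3,0,0,0],[0,0,0,0.2,0,0,0],[0,0,0,0.15,0,0,0],[0,0,0,0.15,0,0,0],[0,0,0,0.15,0,0,0],[0,0,0,0.15,0,0,0],[0,0,0,0.15,0,0,0],[0,0,0,0.15,0,0,0],[0,0,0,0.1,0,0,0],[0,0,0,0,0,0,0]])

```text
time: 13.02
position: [0.5372, -0.0199, 0.0454]
tool_rot: [-0.723, 1.447, 0.723]
ft_force: [-1.5, -0.7, 0.3]
grip_width: 0.006
```

Emit:
jog_arm(targets=[[0,0,0,0.1,0,0,0],[0,0,0,0.1,0,0,0],[0,0,0,0,0,0,0]])

```text
time: 13.4
position: [0.5372, -0.0199, 0.0444]
tool_rot: [-0.723, 1.447, 0.723]
ft_force: [-3.4, -0.7, 9.4]
grip_width: 0.003
```

Stones 2 and 3 are both down to the same stop. Stone 4 is next.

Emit:
jog_arm(targets=[[0,0,0,-0.5,0,0,0],[0,0,0,-1,0,0,0],[0,0,0,-0.7,0,0,0],[0,0,0,0,1.4,0.1,0],[0,0,0,0,1.4,0.2,0],[0,0,0,0,1.4,0.2,0],[0,0,0,0,1.5,0.1,0],[0,0,0,0,0,0,0],[0,0,0,0.5,0,0,0],[0,0,0,0,0,0,0]])

```text
time: 14.65
position: [0.4951, 0.0186, 0.0601]
tool_rot: [-0.723, 1.448, 0.722]
ft_force: [-0.1, -0.4, 0.7]
grip_width: 0.004
```

Emit:
jog_arm(targets=[[0,0,0,0.3,0,0,0],[0,0,0,0.2,0,0,0],[0,0,0,0.15,0,0,0],[0,0,0,0.15,0,0,0],[0,0,0,0.15,0,0,0],[0,0,0,0.15,0,0,0],[0,0,0,0.15,0,0,0],[0,0,0,0.15,0,0,0],[0,0,0,0.1,0,0,0],[0,0,0,0,0,0,0]])

```text
time: 15.9
position: [0.4952, 0.0192, 0.0454]
tool_rot: [-0.723, 1.447, 0.723]
ft_force: [-0.4, -0.0, 0.8]
grip_width: 0.008
```

Emit:
jog_arm(targets=[[0,0,0,0.1,0,0,0],[0,0,0,0.1,0,0,0],[0,0,0,0,0,0,0]])

```text
time: 16.27
position: [0.4953, 0.0192, 0.0444]
tool_rot: [-0.722, 1.447, 0.724]
ft_force: [-3.0, -0.8, 9.8]
grip_width: -0.001
```

Stone 4 is on its stop. I'll lift straight up and check.

Emit:
jog_arm(targets=[[0,0,0,-0.5,0,0,0],[0,0,0,-1,0,0,0],[0,0,0,-2,0,0,0],[0,0,0,-3,0,0,0],[0,0,0,-4,0,0,0],[0,0,0,-4,0,0,0],[0,0,0,-4,0,0,0],[0,0,0,-4,0,0,0],[0,0,0,-3,0,0,0],[0,0,0,0,0,0,0]])

```text
time: 17.52
position: [0.4964, 0.0191, 0.3014]
tool_rot: [-0.723, 1.442, 0.722]
ft_force: [-0.5, 0.2, -0.2]
grip_width: 0.003
```

Emit:
jog_arm(targets=[[0,0,0,0,-2,0,0],[0,0,0,0,-4,0,0],[0,0,0,0,-4,0,0],[0,0,0,0,-4,0,0],[0,0,0,0,-2,0,0],[0,0,0,0,0,0,0],[0,0,0,0,0,0,0]])

```text
time: 18.4
position: [0.6224, -0.0763, 0.2978]
tool_rot: [-0.722, 1.448, 0.725]
ft_force: [-0.7, -0.3, 0.3]
grip_width: 0.006
```

```bash
python3 w.py 2; python3 - <<'E'
from h import *
im,d=get_image("scene");cv2.imwrite("pics/scene_e.png",cv2.resize(im[150:260,235:390,::-1],None,fx=4,fy=4,interpolation=cv2.INTER_CUBIC))
z=np.load("scene0.npz");ci=camera_info("scene")
for p in [(283,209),(298,201),(317,199),(336,195)]:
    f=lambda D:atdepth(ci,p,np.median(D[p[1]-1:p[1]+2,p[0]-2:p[0]+3]))[2].round(4)
    print(f(z["d"]),f(d))
print(get_state()["ft_force"])
E
```

```text
[320.6  52.6] [305  35  33  36 921] [0.4953 0.0179 0.031 ] [0.4942 0.0188 0.0245]
[316.9  97.9] [302  82  31  33 798] [ 0.5373 -0.0199  0.031 ] [ 0.5368 -0.0197  0.0246]
[432.4  98.8] [414  94  35  13 311] [0.6326 0.1054 0.031 ] [0.6312 0.1026 0.0394]
[434.  129.6] [427 122  15  16 192] [0.6692 0.0861 0.031 ] [0.6699 0.0868 0.0284]
[307.8 139.4] [293 124  30  32 682] [ 0.5738 -0.0636  0.031 ] [ 0.5739 -0.0641  0.0244]
[247.8 139.9] [239 130  18  20 264] [ 0.5235 -0.1319  0.031 ] [ 0.5249 -0.1286  0.0451]
[604.3 169.1] [593 147  24  47 134] [0.8657 0.2549 0.031 ] [0.8796 0.2683 0.0121]
[420.5 161.5] [415 156  12  12 108] [0.6961 0.0473 0.031 ] [0.6978 0.0484 0.0259]
[319.6 174.6] [307 161  28  28 489] [ 0.6241 -0.0805  0.031 ] [ 0.6251 -0.0812  0.0245]
[631.  239.6] [615 227  25  23 260] [0.9959 0.2447 0.031 ] [ 1.7741  0.7486 -0.7089]
[187.8 262.9] [175 258  22  13 144] [ 0.6121 -0.3333  0.031 ] [ 0.5732 -0.0895  0.3658]
[490.2 267.3] [444 261  97  14 937] [0.9073 0.0473 0.031 ] [ 0.6269 -0.0197  0.3664]
[119.5 296.1] [ 102  278   42   38 1028] [ 0.5886 -0.465   0.031 ] [ 0.5905 -0.4976 -0.    ]
[175.9 289.5] [ 141  278   62   27 1263] [ 0.6355 -0.3822  0.031 ] [ 6.407e-01 -4.080e-01  5.000e-04]
[512.  282.9] [503 278  20  12 201] [0.9535 0.0621 0.031 ] [0.8956 0.0477 0.0921]
[517.5 304.6] [487 286  50  29 589] [0.9956 0.0508 0.031 ] [ 1.7735  0.2048 -0.7089]
[478.4 299.5] [469 289  20  21 294] [0.9482 0.0036 0.031 ] [ 0.8918 -0.002   0.0912]
0.0327 0.0245
0.0326 0.0244
0.0325 0.0235
0.0316 0.0234
[ 0.11276562 -0.49484893  0.51625966]
```

View pics/w2.png

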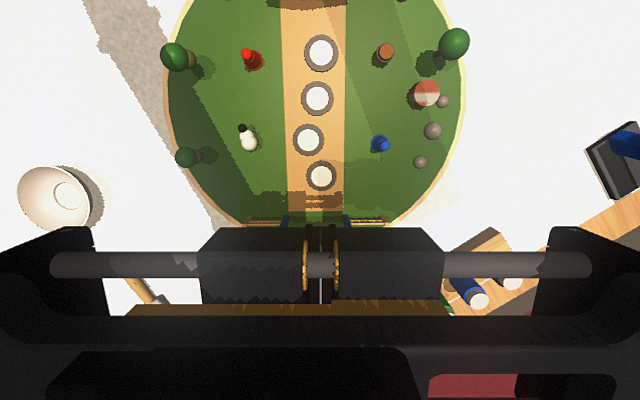

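View pics/scene_e.png

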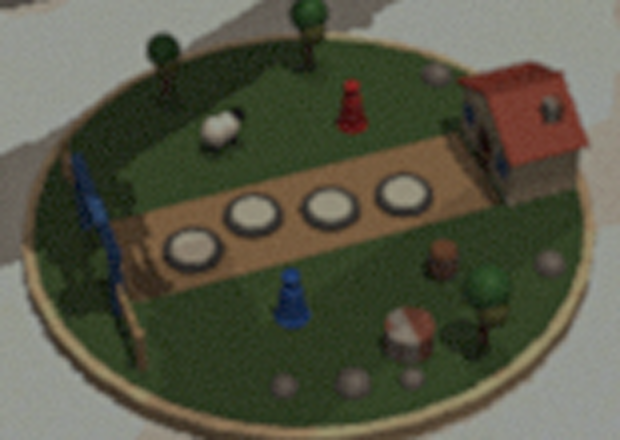

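The wrist view shows the stones nearly flush at (321,53), (317,98), (308,139) and (320,175), with tops at about 24.5 mm. The figures, sheep and barrel stand upright where they were. The scene view agrees.

```bash
python3 -c "
from bench import *
print(close_job())"
```

```text
the job is handed in; nothing more can be done
None
```

I pressed all four stones down in order from the gate to the cottage, using closed fingertips, and handed the job in. The last time reading was 18.4 s of the 48 s allowed.

- **Pressing:** Each stone was pressed at about 12 mm/s or slower until it met its hard stop. The TCP stopped at 44.4 mm each time, and the force readings there were 8–12 N. Between stones the TCP stayed below about 70 mm, over the path.
- **Stone heights:** In the final images the wrist camera put all four tops at about 24.5 mm and the scene camera at 23.4–24.5 mm. The nominal height is 25 mm, so both agree within the 2 mm calibration.
- **Everything else:** The figures, sheep and barrel looked upright and in place. I re-measured only the sheep, and its position was unchanged to about 1 mm. I did not re-measure the bottle, jar, bowl and brush at the end. The hand passed well above the table on the way in and touched none of them as far as the forces showed.
- **At hand-in:** The hand was clear, about 30 cm up, with the force reading near zero. No check failed.

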